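# Snap the curing lamp into its stand tube

## Task

Take the small UV lamp out of its orange parking block, pinch the red spring button on its leg flush and feed the leg down into the stand's square tube, button on the same side as the tube's window, then slide it gently further down until the button pops out through the window. Never force it, let go of the lamp when it is locked, and leave the can, cup, pipe tee and tub as they are.

Things in the scene. Friction and masses are not known exactly. Their poses are not given: they have to be found in the camera images.
- lamp_mid (a point): Centre, half-way up, of the loose upright UV lamp (0.15 kg): a 20 x 20 mm square steel leg, foot 51 mm below this point, lowest 8 mm tapering to 12 mm square; on top a slim black bar head 17 mm (along x) by 64 mm (along y), underside 23 mm and flat top 51 mm above this point. z up along the leg, x out of the face with the red button and violet lens.
- button_seat (a point): On the lamp: where the middle of the red button leaves the leg's +x face, 10 mm along x from the leg's axis, 1 mm below lamp_mid; same axes. Button 10 x 10 mm, blunt, 6 mm proud: leg and button measure 26 mm along x, 20 mm when pinched flush. Pinch with the fingertip ends level with its middle: its lower half then enters the tube before the fingertips meet the rim.
- button (a joint): How far the button is pressed: 0 m free, 0.006 m flush with the leg (0.0065 at the stop). Spring 2.5 N free, 5.5 N flush. Under about 0.002 it is out; inside the tube the wall keeps it at 0.003 to 0.006 until it reaches the window.
- mouth (a point): Centre of the open top of the stand's upright square aluminium tube, 125 mm above the table at rest: 23 mm inside, 29 mm outside, over 90 mm deep, no lead-in. z up, x out of the wall with the window: the lamp goes in with its x this way. A free button catches on the rim. Once the button is in the tube the lamp stays up by friction; 1 to 6 N slides it down in the tube.
- tube (a joint): How far the stand's tube is pushed down: 0 m at rest, 0.022 m at its hard stop. It is carried on a soft spring (about 1 N to start, then 0.5 N per mm) in its base (fixed plate 130 x 130 x 12 mm, black collar 44 mm wide to 32 mm high), and comes back up when let go; so it sinks as the lamp is pushed, and the push must go on until the lamp has slid far enough in the tube itself.
- window (a point): Centre of the 13 x 13 mm square window (yellow border) at the outer face of the tube's +x wall, 18 mm below the mouth, 14.5 mm from the tube's axis; same axes as mouth. When locked, the button sits in it, lamp_mid is about 17 mm (13.5 to 20.5) below the mouth and the head hangs about 6 mm clear of the rim; pushing further only sinks tube and lamp together.
- rest: Orange parking block, fixed, 70 x 70 x 30 mm, origin under its centre. Its square pocket, 24 mm wide and 22 mm deep, holds the lamp's leg loosely at the start, button side along the block's x.
- can_mid (a point): Middle of a grey and green spray can, 52 mm across, 147 mm tall, standing. Leave alone.
- cup_mid (a point): Middle of a clear plastic cup, 72 mm across, 85 mm tall. Leave alone.
- tee_mid (a point): Middle of a grey plastic pipe tee lying on the table, 112 mm long (along its y), 83 mm wide, 58 mm high. Leave alone.
- tub_mid (a point): Middle of a small white tub, 68 mm across, 50 mm tall. Leave alone.
Things that resemble listed ones, but are neither listed nor needed, are in the scene too. What is shaped like the part that bears mouth but pink is not meant.

How it is judged:
On the way, in this order (a step that is already met when the one before it is completed fails the run):
1. the button has gone under the tube's mouth, pressed in, with the lamp in line with the tube (z of button_seat in the frame of mouth between -0.0155 and -0.003 m and horizontal distance between lamp_mid and mouth below 0.004 m and value of joint button above 0.0025 m), for 0.1 s.
2. the button has popped out through the window (z of lamp_mid in the frame of mouth between -0.0205 and -0.0135 m and horizontal distance between lamp_mid and mouth below 0.004 m and horizontal distance between button_seat and window below 0.01 m and value of joint button below 0.002 m and angle between lamp_mid's own z axis and vertical below 0.08 rad), for 0.2 s.
At the end, for the whole second after the job is handed in: Lamp locked in the tube and let go: its middle 13.5 to 20.5 mm below the mouth, within 4 mm of the tube's axis, upright within 0.08 rad, button on the window side and out through the window (pressed under 2 mm), tube sprung back to within 8 mm of its rest height (all of step 2 and contact force between the fingers and anything else below 0.1 N and value of joint tube below 0.008 m); the robot touches nothing.
It fails at once if the lamp and the stand press on each other with more than 30 N (contact force between lamp and stand above 30 N).
It fails at once if the fingers press on the stand with more than 25 N (contact force between the fingers and stand above 25 N).
It fails at once if the can, cup, tee or tub is shoved more than 30 mm or tipped by more than 0.35 rad (distance of any of can_mid, cup_mid, tee_mid, tub_mid from where it was at the start of the episode above 0.03 m or angle between any of can_mid, cup_mid, tee_mid, tub_mid's own z axis and vertical above 0.35 rad).
It also fails if it takes over 58 s, if anything falls off the work surface, if the arm or the gripper's body presses on something with over 40 N, if the wrist force passes 120 N, or if a joint passes its speed limit or range.

## Robot

A 7-joint arm with a two-finger parallel gripper is mounted at the origin on the work surface. World frame = base frame: x ahead of the robot, y to its left, z up, the work surface at z = 0. Lengths are in m, angles in rad, forces in N, time in s.
With the tool pointing down it reaches from about 0.35 to 0.9 m from the base axis. Payload 7.2 kg.
Tool frame: the origin (TCP) lies midway between the tips of the shut fingers; the grasp point (between the pads) lies 19 mm behind it (manip.pinch_z is the distance from the TCP to the grasp point, in m); z points along the fingers, y is the line along which they close (so a half turn about z gives the same grasp; the last joint's range is limited). The gripper opens to 88 mm and grips with 3 to 60 N. Pads are 20 mm wide; open, the fingers measure 115 mm over their backs; the gripper's body (75 mm by 178 mm) begins 61 mm behind the grasp point.
Start: joints at [1.073, 0.411, -0.013, 1.596, 0.006, 1.134, -0.082], TCP at [0.26, -0.568, 0.223] pointing down, gripper open.
Joint ranges: [-2.95, 2.95], [-0.29, 1.99], [-1.47, 1.44], [0.14, 2.54], [-1.03, 4.17], [0.13, 1.85], [-2.86, 2.86]. Speed limits (rad/s): [2.39, 2.39, 3.01, 3.01, 3.14, 3.14, 3.14].

## Interface

Orientations are given as a rotation vector (axis times angle).
In Python, from workcell import observe, get_image, order, recognise, manip gives the robot as it stands.
- The arm moves only by the shell command python3 -m jog 'ROWS' [FORCE]. ROWS is JSON, a list of rows, each an object of numbers: "rx", "ry", "rz": the turn, a rotation vector about the world's x, y, z in rad; "x", "y", "z": the shift along the world's x, y, z in m; "grip": the opening, from -1 (shut) to 1 (fully open). In form: [{"rx": .., "ry": .., "rz": .., "x": .., "y": .., "z": .., "grip": ..}, ...]. A call has 1 to 12 rows; each row is the pose to reach, as a shift and turn from the pose commanded when the call began; what a row does not reach only later rows make up. A row lasts 1/12 s, in which the tool goes at most 41.7 mm and 7.16 degrees, less where a joint would pass 70% of its speed; a pose out of reach is approached as far as the arm can. A call with a gripper value outside its range is refused whole. The fingers move at their own pace and stop on an object; FORCE is the grip in N (left out, the last holds). Time passes only in rows, so rows that repeat a pose let the fingers close. It gives the time, the measured TCP pose, the force, the opening and the grip force at its end, in the units of the state.
- observe(): the state, without advancing time (a new reading comes with each control period).
- get_image(name): name is "side" or "top" or "wrist"; returns a dict with "color" (480x640x3 uint8, blue, green, red), "range_z" (480x640 float32, m along the optical axis (not along the pixel's ray), 0 where there is no reading), "fx", "fy", "cx", "cy" (pixels), "T" (4x4, takes a point from camera to world coordinates). Camera axes: x right, y down, z forward; pixel columns grow to the right and rows downward; lengths in m; the calibration is good to about 2 mm. A picture is of the moment at which its call begins.
- order.close_job(): hands the job in; it is judged then, once.
Trained networks look in a picture, given as the dict that the camera call returned (one of the last four; its "shot" number tells which), for a name from the list of things; names that differ only in an ending like _2 or _b are one class to them, and where a whole thing is asked for, a point or a joint stands for the part that bears it (a point fixed in the world has none). Each returns a list of dicts, best first, with "confidence" (0 to 1); they miss things now and then, are a little off and sometimes report something else, mostly with a low value. They report only what shows in the picture. A call takes as long as a camera call. They do not tell look-alikes from the thing itself.
- recognise(picture, query): "location" ([x, y, z] in m, in world coordinates, good to about 4 mm: the middle of the surface that is visible of it).
The state is a dict: "t": time; "joints": joint angles; "qvel": joint speeds; "effort": joint torques, N m; "eef_pos": TCP position; "ee_rot": TCP orientation; "contact_force": force on the tool from outside, world axes, zero at the start; "moment": the same for the moment, N m; "gripper_width": finger opening in m; "grip_force": force on a finger pad.
Only numpy, scipy, OpenCV 4.12 (cv2) and the standard library are available. Lean on these libraries where they do the work, as an engineer would, in place of code of your own. Each camera call takes 0.05 s, during which the arm holds its last target. There are 200 camera calls.

## Working session

There is one attempt and no reset: what is moved stays moved. The work goes in short steps, Python scripts to look and compute and a shell command to move; the robot and the scene stay as the last step left them, time stands still between calls to the robot, and variables do not carry over. Pictures are saved under pics/ and viewed, at most 10 in all, crops included, and the job is handed in when it is done.

```bash
mkdir -p pics; cat > h.py <<'E'
from workcell import observe, get_image, order, recognise, manip
import numpy as np, cv2
def cloud(im):
    z=im["range_z"];v,u=np.mgrid[:480,:640]
    P=np.stack([(u-im["cx"])/im["fx"]*z,(v-im["cy"])/im["fy"]*z,z],-1)
    T=np.array(im["T"]);return P@T[:3,:3].T+T[:3,3]
E
python3 - <<'E'
from h import *
print(observe()); print(manip)
for n in ["side","top"]:
    im=get_image(n); cv2.imwrite(f"pics/{n}0.png",im["color"]); print(n,np.round(im["T"],3).tolist())
    T=np.array(im["T"]);
    for q in ["lamp_mid","button_seat","mouth","window","rest","can_mid","cup_mid","tee_mid","tub_mid"]:
        for d in recognise(im,q)[:3]:
            p=np.array(d["location"]);c=T[:3,:3].T@(p-T[:3,3])
            print(q,round(d["confidence"],2),p.round(3),(c[0]/c[2]*im["fx"]+im["cx"]).round(),(c[1]/c[2]*im["fy"]+im["cy"]).round())
E
```

```text
{'t': 0.0, 'joints': array([ 1.07280059,  0.41186594, -0.01270619,  1.59704875,  0.00562269,
        1.13426144, -0.08219264]), 'qvel': array([ 0.00054754, -0.00039603,  0.0004773 , -0.00113227,  0.00025153,
        0.00183348,  0.00156158]), 'effort': array([-6.54554115e-04, -5.87955844e+01,  6.41471688e-01, -2.91078508e+01,
       -5.37597039e-02,  1.82508607e-02,  1.67275311e-04]), 'eef_pos': array([ 0.2601739 , -0.5677279 ,  0.22182833]), 'ee_rot': array([-3.06787364e+00, -6.69677608e-01,  7.19379574e-04]), 'contact_force': array([-0.16103206, -0.74584594, -0.39646629]), 'moment': array([-0.04548118, -0.00129419, -0.03100761]), 'grip_force': 0.0, 'gripper_width': 0.08768685549449916}
<Robot object at 0x7f828f7ebb60>
side [[-0.994, -0.075, 0.084, 0.544], [-0.112, 0.737, -0.666, 0.797], [-0.012, -0.671, -0.741, 0.925], [0.0, 0.0, 0.0, 1.0]]
lamp_mid 0.92 [ 0.568 -0.182  0.091] 355.0 174.0
button_seat 0.69 [ 0.564 -0.182  0.091] 356.0 175.0
mouth 0.66 [0.538 0.158 0.099] 359.0 272.0
window 0.91 [0.537 0.154 0.098] 360.0 271.0
window 0.81 [0.539 0.538 0.095] 346.0 451.0
rest 0.7
[... 235 characters left out ...]
.538 -0.026  0.03 ] 362.0 232.0
top [[0.007, -0.995, 0.095, 0.543], [-1.0, -0.006, 0.005, 0.06], [-0.005, -0.095, -0.995, 1.22], [0.0, 0.0, 0.0, 1.0]]
lamp_mid 0.66 [ 0.561 -0.191  0.108] 420.0 272.0
button_seat 0.72 [ 0.566 -0.193  0.108] 421.0 270.0
mouth 0.79 [0.543 0.512 0.094] 143.0 277.0
mouth 0.44 [0.536 0.143 0.12 ] 287.0 281.0
window 0.78 [0.541 0.514 0.099] 141.0 278.0
window 0.42 [0.541 0.143 0.117] 287.0 279.0
window 0.24 [ 0.563 -0.197  0.111] 423.0 271.0
rest 0.72 [ 0.563 -0.186  0.032] 412.0 271.0
rest 0.69 [0.541 0.14  0.117] 288.0 279.0
cup_mid 0.86 [0.735 0.334 0.039] 220.0 206.0
tee_mid 0.71 [ 0.724 -0.361  0.048] 478.0 212.0
tub_mid 0.59 [ 0.532 -0.021  0.007] 350.0 283.0
```

View pics/side0.png

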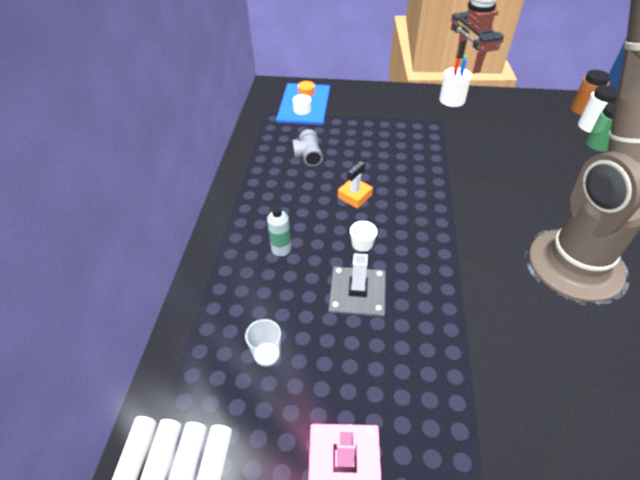

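View pics/top0.png

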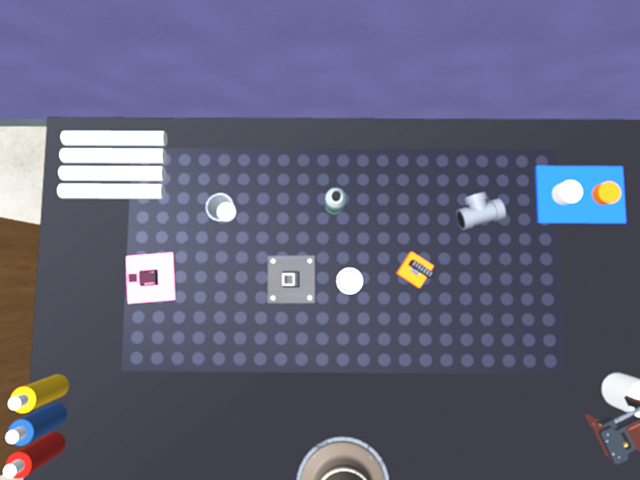

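Both pictures agree. The grey stand is at side (359,285) and top (290,280), the pink decoy is on the left, and the lamp in its orange block is at side (355,185) and top (415,270). The white tub sits between the lamp and the stand. Next I'll zoom in.

```bash
python3 - <<'E'
from h import *
a=cv2.imread("pics/side0.png");b=cv2.imread("pics/top0.png")
c=lambda i,u,v,r=32:cv2.resize(i[v-r:v+r,u-r:u+r],(300,300),interpolation=cv2.INTER_CUBIC)
cv2.imwrite("pics/z0.png",np.vstack([np.hstack([c(a,358,280),c(a,355,182)]),np.hstack([c(b,290,280),c(b,416,270)])]))
for n in ["top"]:
    im=get_image(n);P=cloud(im)
    for (u,v,z0,z1) in [(290,280,.1,.14),(416,270,.08,.16),(416,270,.02,.04)]:
        Q=P[v-30:v+30,u-30:u+30].reshape(-1,3);Q=Q[(Q[:,2]>z0)&(Q[:,2]<z1)]
        m=cv2.minAreaRect((Q[:,:2]*1000).astype(np.float32)); print(len(Q),Q.mean(0).round(4),Q[:,2].max(),m)
E
```

```text
72 [0.5383 0.1386 0.1224] 0.12985363993061871 ((539.5315551757812, 138.5635528564453), (27.141002655029297, 27.6496524810791), 0.4281817078590393)
220 [ 0.5681 -0.194   0.1062] 0.11563150918648768 ((568.1785278320312, -195.3931884765625), (64.34642028808594, 19.352128982543945), 55.955528259277344)
490 [ 0.5665 -0.192   0.0292] 0.037148195267999284 ((568.2827758789062, -196.38682556152344), (70.56190490722656, 71.12784576416016), 57.59480667114258)
```

View pics/z0.png

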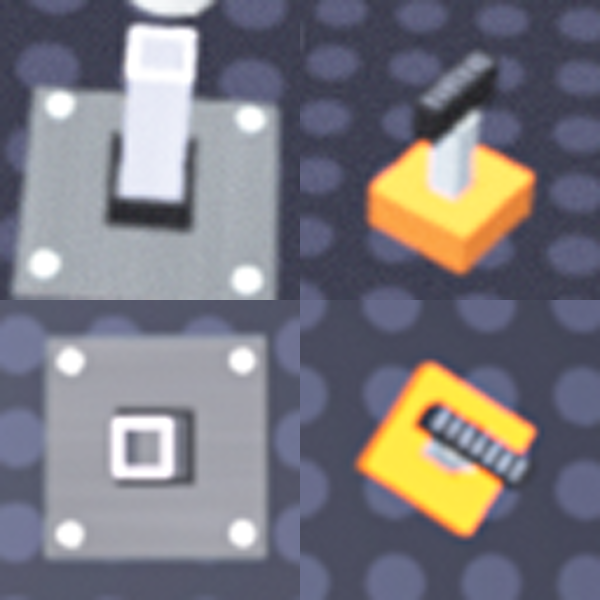

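The zoomed views show no window on the stand's +y wall, and no button on the lamp's visible (-x,+y) face. I'll move above the lamp and look with the wrist camera.

```bash
python3 -m jog '[{"z":0.03},{"x":0.1,"y":0.12,"z":0.03,"rz":0.2},{"x":0.306,"y":0.372,"z":0.03,"rz":0.55},{"x":0.306,"y":0.372,"z":0.03,"rz":0.55},{"x":0.306,"y":0.372,"z":0.03,"rz":0.55},{"x":0.306,"y":0.372,"z":0.03,"rz":0.55},{"x":0.306,"y":0.372,"z":0.03,"rz":0.55},{"x":0.306,"y":0.372,"z":0.03,"rz":0.55},{"x":0.306,"y":0.372,"z":0.03,"rz":0.55},{"x":0.306,"y":0.372,"z":0.03,"rz":0.55},{"x":0.306,"y":0.372,"z":0.03,"rz":0.55},{"x":0.306,"y":0.372,"z":0.03,"rz":0.55}]'
python3 - <<'E'
from h import *
from scipy.spatial.transform import Rotation as R
im=get_image("wrist");cv2.imwrite("pics/w1.png",im["color"]);o=observe();print(o["eef_pos"],np.round(R.from_rotvec(o["ee_rot"]).as_matrix(),3).tolist(),im["fx"],np.round(im["T"],3).tolist(),o["t"])
P=cloud(im).reshape(-1,3)
Q=P[(np.hypot(P[:,0]-.568,P[:,1]+.195)<.06)&(P[:,2]<.15)]
for z0,z1 in [(.022,.036),(.1,.125)]:
    q=Q[(Q[:,2]>z0)&(Q[:,2]<z1)]; print(len(q),np.median(q[:,2]),cv2.minAreaRect((q[:,:2]*1000).astype(np.float32)))
E
```

```text
[ 0.26046701 -0.56816307  0.22265834] [[0.909, 0.417, 0.0], [0.417, -0.909, -0.0], [0.0, 0.0, -1.0]] 342.5168965122818 [[0.416, -0.873, -0.256, 0.33], [-0.91, -0.399, -0.118, -0.536], [0.001, 0.282, -0.959, 0.384], [0.0, 0.0, 0.0, 1.0]] 1.1
0 nan ((0.0, 0.0), (0.0, 0.0), 0.0)
0 nan ((0.0, 0.0), (0.0, 0.0), 0.0)invalid input at $[0]: expected keys rx, ry, rz, x, y, z, grip
  return _methods._mean(a, axis=axis, dtype=dtype,
  ret = ret.dtype.type(ret / rcount)
```

View pics/w1.png

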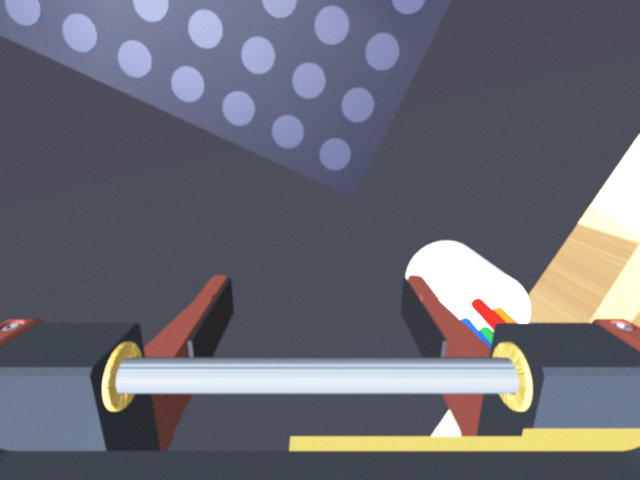

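The move was refused because every key is required; the view is still the start pose, with fingertips at (220,280) and (415,280) and a pen cup close to the right finger. I'll lift before travelling.

```bash
python3 -m jog '[{"rx":0,"ry":0,"rz":0,"x":0,"y":0,"z":0.03,"grip":1},{"rx":0,"ry":0,"rz":0.2,"x":0.1,"y":0.12,"z":0.06,"grip":1},{"rx":0,"ry":0,"rz":0.55,"x":0.24,"y":0.31,"z":0.06,"grip":1},{"rx":0,"ry":0,"rz":0.55,"x":0.24,"y":0.31,"z":0.06,"grip":1},{"rx":0,"ry":0,"rz":0.55,"x":0.24,"y":0.31,"z":0.06,"grip":1},{"rx":0,"ry":0,"rz":0.55,"x":0.24,"y":0.31,"z":0.06,"grip":1},{"rx":0,"ry":0,"rz":0.55,"x":0.24,"y":0.31,"z":0.06,"grip":1},{"rx":0,"ry":0,"rz":0.55,"x":0.24,"y":0.31,"z":0.06,"grip":1},{"rx":0,"ry":0,"rz":0.55,"x":0.24,"y":0.31,"z":0.06,"grip":1},{"rx":0,"ry":0,"rz":0.55,"x":0.24,"y":0.31,"z":0.06,"grip":1},{"rx":0,"ry":0,"rz":0.55,"x":0.24,"y":0.31,"z":0.06,"grip":1},{"rx":0,"ry":0,"rz":0.55,"x":0.24,"y":0.31,"z":0.06,"grip":1}]'
cat > lamp.py <<'E'
from h import *
import sys
from scipy.spatial.transform import Rotation as R
im=get_image("wrist");cv2.imwrite(sys.argv[1],im["color"]);o=observe();print(o["t"],o["eef_pos"].round(4),np.round(R.from_rotvec(o["ee_rot"]).as_matrix(),3).tolist())
P=cloud(im).reshape(-1,3)
Q=P[(np.hypot(P[:,0]-.568,P[:,1]+.195)<.06)&(P[:,2]<.15)]
for z0,z1 in [(.022,.036),(.1,.125)]:
    q=Q[(Q[:,2]>z0)&(Q[:,2]<z1)]
    if len(q): print(len(q),np.median(q[:,2]),q.mean(0),cv2.minAreaRect((q[:,:2]*1000).astype(np.float32)))
for n in ["lamp_mid","button_seat"]:
    for d in recognise(im,n)[:2]: print(n,d["confidence"],np.round(d["location"],4))
E
python3 lamp.py pics/w2.png
```

```text
t: 2.1
eef_pos: [0.5038, -0.2526, 0.2832]
ee_rot: [-2.766, -1.489, -0.004]
contact_force: [0.1, 0.4, -0.3]
gripper_width: 0.088
grip_force: 0.0
2.15 [ 0.5019 -0.2556  0.2828] [[0.553, 0.833, 0.001], [0.833, -0.553, 0.001], [0.001, 0.0, -1.0]]
2450 0.029487212665894158 [ 0.56619419 -0.19284108  0.02946162] ((567.7948608398438, -194.455810546875), (69.99736022949219, 70.0102767944336), 56.50852966308594)
1310 0.10935133320861604 [ 0.56874558 -0.19328357  0.1092633 ] ((568.7151489257812, -194.27334594726562), (62.75812911987305, 17.524202346801758), 57.152462005615234)
lamp_mid 0.9 [ 0.5669 -0.1906  0.115 ]
button_seat 0.63 [ 0.5707 -0.1927  0.1109]
```

View pics/w2.png

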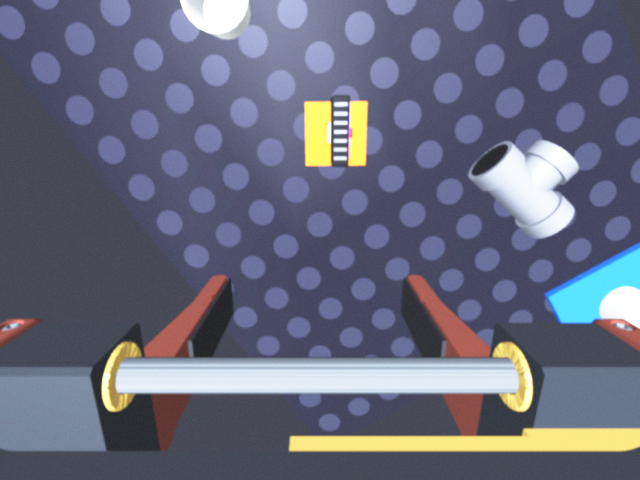

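The red button shows at (350,132), on the right of the head. That is tool +y, so the lamp's x points along (0.83,-0.55), and the yaw already matches. I'll go above the lamp and then down.

```bash
python3 -m jog '[{"rx":0,"ry":0,"rz":0.01,"x":0.0685,"y":0.0637,"z":-0.12,"grip":1},{"rx":0,"ry":0,"rz":0.01,"x":0.0685,"y":0.0637,"z":-0.12,"grip":1},{"rx":0,"ry":0,"rz":0.01,"x":0.0685,"y":0.0637,"z":-0.12,"grip":1},{"rx":0,"ry":0,"rz":0.01,"x":0.0685,"y":0.0637,"z":-0.12,"grip":1},{"rx":0,"ry":0,"rz":0.01,"x":0.0685,"y":0.0637,"z":-0.12,"grip":1},{"rx":0,"ry":0,"rz":0.01,"x":0.0685,"y":0.0637,"z":-0.12,"grip":1},{"rx":0,"ry":0,"rz":0.01,"x":0.0685,"y":0.0637,"z":-0.12,"grip":1}]'
python3 lamp.py pics/w3.png
```

```text
t: 2.83
eef_pos: [0.5684, -0.1969, 0.1635]
ee_rot: [2.766, 1.488, -0.001]
contact_force: [-0.4, -0.7, 0.5]
gripper_width: 0.088
grip_force: 0.0
2.8833 [ 0.5686 -0.197   0.1641] [[0.551, 0.834, 0.001], [0.834, -0.551, -0.002], [-0.001, 0.002, -1.0]]
4319 0.0294742318522227 [ 0.56960188 -0.19051214  0.02942787] ((567.4058837890625, -194.61868286132812), (70.47535705566406, 70.07366943359375), 56.94573211669922)
2415 0.10948161917254468 [ 0.56980478 -0.19210411  0.10919572] ((568.582763671875, -194.07369995117188), (64.02009582519531, 17.846086502075195), 56.76755905151367)
lamp_mid 0.62 [ 0.5715 -0.1928  0.112 ]
button_seat 0.81 [ 0.5694 -0.1885  0.1095]
```

```bash
python3 -m jog '[{"rx":0,"ry":0,"rz":0,"x":0,"y":0.0027,"z":-0.035,"grip":1},{"rx":0,"ry":0,"rz":0,"x":0,"y":0.0027,"z":-0.07,"grip":1},{"rx":0,"ry":0,"rz":0,"x":0,"y":0.0027,"z":-0.106,"grip":1},{"rx":0,"ry":0,"rz":0,"x":0,"y":0.0027,"z":-0.106,"grip":1},{"rx":0,"ry":0,"rz":0,"x":0,"y":0.0027,"z":-0.106,"grip":0.2},{"rx":0,"ry":0,"rz":0,"x":0,"y":0.0027,"z":-0.106,"grip":0.2}]' 20
```

```text
t: 3.48
eef_pos: [0.5701, -0.1925, 0.059]
ee_rot: [2.763, 1.49, 0.003]
contact_force: [-0.2, 0.4, 0.8]
gripper_width: 0.078
grip_force: 0.0
```

```bash
python3 -m jog '[{"rx":0,"ry":0,"rz":0,"x":0,"y":0,"z":0,"grip":-1},{"rx":0,"ry":0,"rz":0,"x":0,"y":0,"z":0,"grip":-1},{"rx":0,"ry":0,"rz":0,"x":0,"y":0,"z":0,"grip":-1},{"rx":0,"ry":0,"rz":0,"x":0,"y":0,"z":0,"grip":-1},{"rx":0,"ry":0,"rz":0,"x":0,"y":0,"z":0,"grip":-1},{"rx":0,"ry":0,"rz":0,"x":0,"y":0,"z":0,"grip":-1},{"rx":0,"ry":0,"rz":0,"x":0,"y":0,"z":0,"grip":-1},{"rx":0,"ry":0,"rz":0,"x":0,"y":0,"z":0,"grip":-1},{"rx":0,"ry":0,"rz":0,"x":0,"y":0,"z":0,"grip":-1}]' 20; python3 -c "
from h import *
for i in range(4): get_image('wrist');o=observe();print(o['gripper_width'],o['grip_force'],o['eef_pos'],o['contact_force'])"
```

```text
t: 4.23
eef_pos: [0.569, -0.1918, 0.0566]
ee_rot: [-2.765, -1.492, -0.0]
contact_force: [0.3, 0.0, 1.2]
gripper_width: 0.0199
grip_force: 20.0
0.019996646358305482 19.99991811811924 [ 0.56892903 -0.19176861  0.05658685] [ 0.97796446 -0.70015733 -0.20339834]
0.019984452141299604 19.999871402978897 [ 0.56896197 -0.19178001  0.05662418] [-0.26862992 -1.12841267 -0.96129333]
0.019929138202947762 19.999962598085403 [ 0.56895283 -0.19177871  0.05659365] [ 0.15687154 -1.24156024 -0.32594231]
0.019822605789631492 19.999841675162315 [ 0.56895289 -0.19176994  0.0566215 ] [ 0.98386775 -0.45763577  1.1271433 ]
```

The button is pinched flush: the opening reads 20 mm at 20 N. I'll lift and carry the lamp to a spot where the wrist camera can see the stand.

```bash
python3 -m jog '[{"rx":0,"ry":0,"rz":0,"x":0,"y":0,"z":0.03,"grip":-1},{"rx":0,"ry":0,"rz":0,"x":0,"y":0,"z":0.06,"grip":-1},{"rx":0,"ry":0,"rz":0,"x":0,"y":0,"z":0.1,"grip":-1},{"rx":0,"ry":0,"rz":0,"x":0,"y":0,"z":0.14,"grip":-1},{"rx":0,"ry":0,"rz":0,"x":0,"y":0.03,"z":0.17,"grip":-1},{"rx":0,"ry":0,"rz":0,"x":0,"y":0.07,"z":0.17,"grip":-1},{"rx":0,"ry":0,"rz":0,"x":0,"y":0.11,"z":0.17,"grip":-1},{"rx":0,"ry":0,"rz":0,"x":-0.01,"y":0.14,"z":0.17,"grip":-1},{"rx":0,"ry":0,"rz":0,"x":-0.02,"y":0.17,"z":0.17,"grip":-1},{"rx":0,"ry":0,"rz":0,"x":-0.02,"y":0.19,"z":0.17,"grip":-1},{"rx":0,"ry":0,"rz":0,"x":-0.02,"y":0.2,"z":0.17,"grip":-1},{"rx":0,"ry":0,"rz":0,"x":-0.02,"y":0.2,"z":0.17,"grip":-1}]' 20
cat > st.py <<'E'
from h import *
import sys
from scipy.spatial.transform import Rotation as R
im=get_image("wrist");cv2.imwrite(sys.argv[1],im["color"]);o=observe();print(o["t"],o["eef_pos"].round(4),o["gripper_width"].round(4),np.round(R.from_rotvec(o["ee_rot"]).as_matrix(),3).tolist())
C=cloud(im);P=C.reshape(-1,3)
Q=P[(np.hypot(P[:,0]-.54,P[:,1]-.139)<.1)]
for z0,z1 in [(.008,.017),(.121,.129)]:
    q=Q[(Q[:,2]>z0)&(Q[:,2]<z1)]
    if len(q): print(len(q),np.median(q[:,2]),q.mean(0),cv2.minAreaRect((q[:,:2]*1000).astype(np.float32)))
h=cv2.cvtColor(im["color"],cv2.COLOR_BGR2HSV);m=(h[...,0]>20)&(h[...,0]<35)&(h[...,1]>100)&(np.hypot(C[...,0]-.54,C[...,1]-.139)<.03)&(C[...,2]>.05)
if m.any(): print("yellow",m.sum(),C[m].mean(0),np.argwhere(m).mean(0))
for n in ["mouth","window"]:
    for d in recognise(im,n)[:2]: print(n,d["confidence"],np.round(d["location"],4))
E
python3 st.py pics/w4.png
```

```text
t: 5.43
eef_pos: [0.5488, 0.0108, 0.2267]
ee_rot: [-2.761, -1.497, -0.001]
contact_force: [0.8, 0.7, -1.7]
gripper_width: 0.0198
grip_force: 20.0Traceback (most recent call last):
  File "st.py", line 4, in <module>
    im=get_image("wrist");cv2.imwrite(sys.argv[1],im["color"]);o=observe();print(o["t"],o["eef_pos"].round(4),o["gripper_width"].round(4),np.round(R.from_rotvec(o["ee_rot"]).as_matrix(),3).tolist())
                                                                                                              ^^^^^^^^^^^^^^^^^^^^^^^^
AttributeError: 'float' object has no attribute 'round'
```

View pics/w4.png

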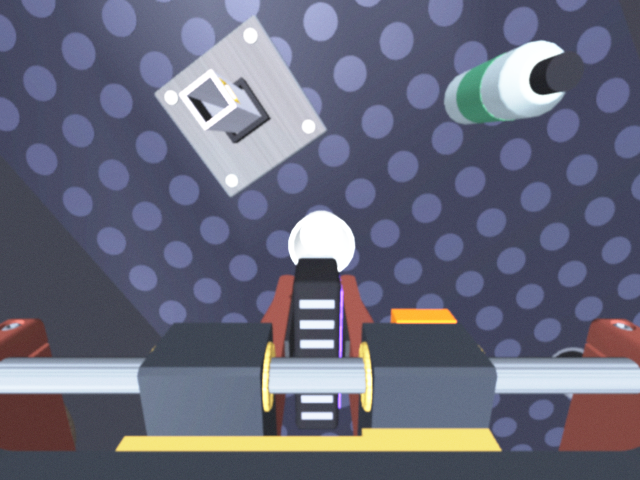

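The yellow border shows at (230,85), on the wall facing the upper right of the image, which is the world +x side. The lamp is held with its lens and button on the right. Next I'll measure the stand.

```bash
sed -i 's/o\["gripper_width"\].round(4)/round(o["gripper_width"],4)/' st.py; python3 st.py pics/w5.png
```

```text
5.5333 [0.5491 0.007  0.2264] 0.0199 [[0.549, 0.836, -0.0], [0.836, -0.549, -0.001], [-0.001, 0.0, -1.0]]
12871 0.011389122192733803 [0.54557675 0.13949376 0.01148358] ((539.5218505859375, 140.937744140625), (130.01893615722656, 129.96359252929688), 0.5384944081306458)
829 0.12420227590872585 [0.53952482 0.1411284  0.12405426] ((539.612548828125, 140.8356475830078), (29.341358184814453, 29.59097671508789), 0.519856333732605)
yellow 15 [0.55412175 0.14080418 0.10631225] [ 88.26666667 226.93333333]
mouth 0.86 [0.5417 0.1443 0.1045]
mouth 0.48 [0.5567 0.0187 0.2837]
window 0.65 [0.5374 0.1449 0.0997]
```

```bash
python3 -m jog '[{"rx":0,"ry":0,"rz":0.12,"x":-0.002,"y":0.03,"z":0.01,"grip":-1},{"rx":0,"ry":0,"rz":0.24,"x":-0.004,"y":0.06,"z":0.01,"grip":-1},{"rx":0,"ry":0,"rz":0.36,"x":-0.006,"y":0.09,"z":0.01,"grip":-1},{"rx":0,"ry":0,"rz":0.48,"x":-0.0095,"y":0.12,"z":0.01,"grip":-1},{"rx":0,"ry":0,"rz":0.59,"x":-0.0095,"y":0.134,"z":0.01,"grip":-1},{"rx":0,"ry":0,"rz":0.59,"x":-0.0095,"y":0.134,"z":0.01,"grip":-1},{"rx":0,"ry":0,"rz":0.59,"x":-0.0095,"y":0.134,"z":0,"grip":-1},{"rx":0,"ry":0,"rz":0.59,"x":-0.0095,"y":0.134,"z":0,"grip":-1},{"rx":0,"ry":0,"rz":0.59,"x":-0.0095,"y":0.134,"z":0,"grip":-1}]' 20
cat > hold.py <<'E'
from h import *
import sys
from scipy.spatial.transform import Rotation as R
o=observe();E=o["eef_pos"];M=R.from_rotvec(o["ee_rot"]).as_matrix();print(o["t"],E.round(4),M.round(3).tolist(),o["contact_force"].round(1))
for n in ["wrist","top"]:
    im=get_image(n);cv2.imwrite(sys.argv[1]+n+".png",im["color"])
    C=cloud(im);L=(C-E)@M; dark=im["color"].max(-1)<250
    m=(abs(L[...,0])<.045)&(abs(L[...,1])<.0125)&(L[...,2]<-.045)&(L[...,2]>-.06)&(C[...,2]>.1)
    q=L[m]; 
    if len(q)>10: print(n,"head top in tool",len(q),np.median(q,0).round(4),cv2.minAreaRect((q[:,:2]*1000).astype(np.float32)))
    z=C[...,2]; m=(np.hypot(C[...,0]-.5396,C[...,1]-.1409)<.03)&(z>.12)&(z<.129); q=C[m]
    if len(q)>10: print(n,"mouth",len(q),q.min(0).round(4),q.max(0).round(4),cv2.minAreaRect((q[:,:2]*1000).astype(np.float32)))
    m=(np.hypot(L[...,0],L[...,1])<.03)&(L[...,2]>0.002)&(L[...,2]<.05);q=L[m]
    if len(q)>10: print(n,"leg below tips",len(q),q.min(0).round(4),q.max(0).round(4),np.median(q,0).round(4))
E
python3 hold.py pics/h1
```

```text
t: 6.38
eef_pos: [0.5395, 0.1396, 0.2255]
ee_rot: [-2.217, -2.226, 0.004]
contact_force: [-0.2, -0.5, -1.7]
gripper_width: 0.02
grip_force: 20.0
6.3833 [0.5395 0.1396 0.2255] [[-0.004, 1.0, -0.002], [1.0, 0.004, -0.001], [-0.001, -0.002, -1.0]] [-0.2 -0.5 -1.7]
wrist head top in tool 6111 [ 0.0097 -0.0006 -0.0526] ((-1.975625991821289, 0.16544342041015625), (24.949281692504883, 64.81576538085938), 89.30580139160156)
wrist mouth 534 [0.525  0.1267 0.1201] [0.5533 0.1557 0.1263] ((538.9750366210938, 141.20440673828125), (28.393068313598633, 28.740558624267578), 0.7514435052871704)
wrist leg below tips 105 [ 0.0059 -0.0106  0.0361] [0.0085 0.0088 0.0493] [ 0.008  -0.0012  0.0395]
```

The lamp sits 2 mm behind the tool centre and the fingertips are level with the button. I'll shift +3.4 mm in y, go down to just above the mouth, and measure again.

```bash
python3 -m jog '[{"rx":0,"ry":0,"rz":0,"x":0,"y":0.0034,"z":-0.01,"grip":-1},{"rx":0,"ry":0,"rz":0,"x":0,"y":0.0034,"z":-0.03,"grip":-1},{"rx":0,"ry":0,"rz":0,"x":0,"y":0.0034,"z":-0.045,"grip":-1},{"rx":0,"ry":0,"rz":0,"x":0,"y":0.0034,"z":-0.045,"grip":-1},{"rx":0,"ry":0,"rz":0,"x":0,"y":0.0034,"z":-0.045,"grip":-1},{"rx":0,"ry":0,"rz":0,"x":0,"y":0.0034,"z":-0.045,"grip":-1}]' 20
python3 hold.py pics/h2
```

```text
t: 6.98
eef_pos: [0.5398, 0.1458, 0.1822]
ee_rot: [2.211, 2.231, 0.001]
contact_force: [0.6, 0.4, -2.1]
gripper_width: 0.02
grip_force: 20.0
6.9833 [0.5398 0.1458 0.1822] [[-0.009, 1.0, 0.001], [1.0, 0.009, 0.0], [0.0, 0.001, -1.0]] [ 0.6  0.4 -2.1]
wrist head top in tool 6117 [ 0.0096 -0.0006 -0.0526] ((-1.832986831665039, -0.5110864639282227), (64.8844985961914, 24.98293113708496), 2.3036344051361084)
wrist mouth 387 [0.525  0.1383 0.12  ] [0.5537 0.1558 0.1264] ((539.3475341796875, 147.13299560546875), (17.38219451904297, 28.79620933532715), 89.54408264160156)
wrist leg below tips 106 [ 0.006  -0.0106  0.0356] [0.0086 0.0088 0.0489] [ 0.008  -0.0009  0.0395]
```

View pics/h2wrist.png

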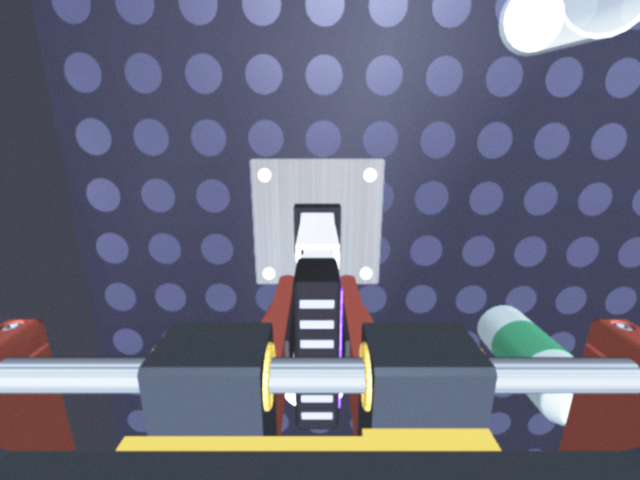

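The view is straight: tube top at (320,225), head at (318,340), lens on the right, facing the window side. I'll take settled readings before correcting.

```bash
python3 hold.py pics/h3 | head -3;  python3 hold.py pics/h3
```

```text
7.0833 [0.54   0.1459 0.1827] [[-0.009, 1.0, 0.002], [1.0, 0.009, 0.0], [0.0, 0.002, -1.0]] [-0.5  1.  -0.9]
wrist head top in tool 6107 [ 0.0097 -0.0006 -0.0526] ((-1.6592483520507812, -0.12077140808105469), (64.25038146972656, 24.980499267578125), 0.521941065788269)
wrist mouth 386 [0.5246 0.1414 0.1201] [0.5533 0.1558 0.1267] ((538.9845581054688, 148.73744201660156), (14.180742263793945, 28.86128044128418), 89.12322998046875)
7.1833 [0.5399 0.1458 0.1825] [[-0.009, 1.0, 0.001], [1.0, 0.009, 0.0], [0.0, 0.001, -1.0]] [-0.4 -0.4 -1.5]
wrist head top in tool 6117 [ 0.0096 -0.0006 -0.0527] ((-1.9680099487304688, -0.1744518280029297), (64.57490539550781, 25.000988006591797), 0.775364875793457)
wrist mouth 383 [0.5245 0.1415 0.12  ] [0.5536 0.1557 0.1263] ((539.0119018554688, 148.74183654785156), (14.101577758789062, 29.200281143188477), 89.17533111572266)
wrist leg below tips 105 [ 0.0059 -0.0105  0.036 ] [0.0085 0.0088 0.0494] [ 0.0081 -0.0012  0.0393]
```

```bash
python3 -m jog '[{"rx":0,"ry":0,"rz":0.008,"x":-0.0004,"y":-0.0028,"z":0,"grip":-1},{"rx":0,"ry":0,"rz":0.008,"x":-0.0004,"y":-0.0028,"z":0,"grip":-1},{"rx":0,"ry":0,"rz":0.008,"x":-0.0004,"y":-0.0028,"z":-0.006,"grip":-1},{"rx":0,"ry":0,"rz":0.008,"x":-0.0004,"y":-0.0028,"z":-0.01,"grip":-1},{"rx":0,"ry":0,"rz":0.008,"x":-0.0004,"y":-0.0028,"z":-0.014,"grip":-1},{"rx":0,"ry":0,"rz":0.008,"x":-0.0004,"y":-0.0028,"z":-0.017,"grip":-1},{"rx":0,"ry":0,"rz":0.008,"x":-0.0004,"y":-0.0028,"z":-0.02,"grip":-1},{"rx":0,"ry":0,"rz":0.008,"x":-0.0004,"y":-0.0028,"z":-0.02,"grip":-1},{"rx":0,"ry":0,"rz":0.008,"x":-0.0004,"y":-0.0028,"z":-0.02,"grip":-1}]' 20
python3 hold.py pics/h4; python3 hold.py pics/h4|head -2
```

```text
t: 8.03
eef_pos: [0.5389, 0.1429, 0.1614]
ee_rot: [-2.202, -2.24, 0.0]
contact_force: [-0.7, 0.5, -1.4]
gripper_width: 0.0201
grip_force: 20.0
8.0333 [0.5389 0.1429 0.1614] [[-0.017, 1.0, -0.0], [1.0, 0.017, -0.0], [-0.0, -0.0, -1.0]] [-0.7  0.5 -1.4]
wrist head top in tool 6130 [ 0.0097 -0.0006 -0.0526] ((-1.9930000305175781, -0.10263824462890625), (64.71964263916016, 24.950653076171875), 0.44267597794532776)
wrist mouth 526 [0.5245 0.1384 0.12  ] [0.5536 0.1558 0.1263] ((539.1102294921875, 147.00869750976562), (29.022071838378906, 17.41370391845703), 0.5697456002235413)
wrist leg below tips 723 [-0.0047 -0.0142  0.0351] [0.0129 0.0149 0.05  ] [0.0114 0.0013 0.0377]
8.1333 [0.5391 0.143  0.1618] [[-0.017, 1.0, 0.0], [1.0, 0.017, 0.0], [0.0, 0.0, -1.0]] [ 0.2  0.2 -1.3]
wrist head top in tool 6120 [ 0.0096 -0.0007 -0.0526] ((-1.830596923828125, -0.41351985931396484), (64.81914520263672, 24.890033721923828), 1.9545994997024536)
```

It entered without force. I'll continue down.

```bash
python3 -m jog '[{"rx":0,"ry":0,"rz":-0.008,"x":0,"y":0,"z":-0.004,"grip":-1},{"rx":0,"ry":0,"rz":-0.008,"x":0,"y":0,"z":-0.008,"grip":-1},{"rx":0,"ry":0,"rz":-0.008,"x":0,"y":0,"z":-0.012,"grip":-1},{"rx":0,"ry":0,"rz":-0.008,"x":0,"y":0,"z":-0.016,"grip":-1},{"rx":0,"ry":0,"rz":-0.008,"x":0,"y":0,"z":-0.02,"grip":-1},{"rx":0,"ry":0,"rz":-0.008,"x":0,"y":0,"z":-0.02,"grip":-1}]' 20
python3 -m jog '[{"rx":0,"ry":0,"rz":0,"x":0,"y":0,"z":-0.003,"grip":-1},{"rx":0,"ry":0,"rz":0,"x":0,"y":0,"z":-0.006,"grip":-1},{"rx":0,"ry":0,"rz":0,"x":0,"y":0,"z":-0.009,"grip":-1},{"rx":0,"ry":0,"rz":0,"x":0,"y":0,"z":-0.011,"grip":-1},{"rx":0,"ry":0,"rz":0,"x":0,"y":0,"z":-0.011,"grip":-1},{"rx":0,"ry":0,"rz":0,"x":0,"y":0,"z":-0.011,"grip":-1}]' 20
```

```text
t: 8.73
eef_pos: [0.5387, 0.1427, 0.1406]
ee_rot: [-2.211, -2.231, 0.001]
contact_force: [0.3, -0.3, -1.5]
gripper_width: 0.0201
grip_force: 20.0
t: 9.23
eef_pos: [0.5389, 0.1428, 0.1305]
ee_rot: [-2.211, -2.231, 0.0]
contact_force: [0.2, 0.2, -0.8]
gripper_width: 0.0201
grip_force: 20.0
```

```bash
python3 -m jog '[{"rx":0,"ry":0,"rz":0,"x":0,"y":0,"z":-0.001,"grip":-1},{"rx":0,"ry":0,"rz":0,"x":0,"y":0,"z":-0.002,"grip":-1},{"rx":0,"ry":0,"rz":0,"x":0,"y":0,"z":-0.003,"grip":-1},{"rx":0,"ry":0,"rz":0,"x":0,"y":0,"z":-0.004,"grip":-1},{"rx":0,"ry":0,"rz":0,"x":0,"y":0,"z":-0.005,"grip":-1},{"rx":0,"ry":0,"rz":0,"x":0,"y":0,"z":-0.005,"grip":-1}]' 20; python3 hold.py pics/h5
```

```text
t: 9.73
eef_pos: [0.539, 0.1428, 0.1255]
ee_rot: [-2.211, -2.231, 0.0]
contact_force: [-0.5, -0.1, -2.2]
gripper_width: 0.0198
grip_force: 20.0
9.7333 [0.539  0.1428 0.1255] [[-0.009, 1.0, -0.0], [1.0, 0.009, 0.0], [0.0, -0.0, -1.0]] [-0.5 -0.1 -2.2]
wrist head top in tool 6119 [ 0.0097 -0.0006 -0.0526] ((-1.7777328491210938, -1.158005714416504), (64.90425109863281, 24.95047950744629), 5.102444171905518)
wrist mouth 156 [0.5194 0.1532 0.12  ] [0.5568 0.1561 0.1289] ((538.055419921875, 154.31130981445312), (37.3859748840332, 2.8034276962280273), 1.4027514457702637)
wrist leg below tips 822 [ 0.0118 -0.0143  0.0021] [0.0132 0.0147 0.05  ] [0.0125 0.0013 0.0319]
```

```bash
python3 -m jog '[{"rx":0,"ry":0,"rz":0,"x":0,"y":0,"z":-0.0005,"grip":-1},{"rx":0,"ry":0,"rz":0,"x":0,"y":0,"z":-0.001,"grip":-1},{"rx":0,"ry":0,"rz":0,"x":0,"y":0,"z":-0.0015,"grip":-1},{"rx":0,"ry":0,"rz":0,"x":0,"y":0,"z":-0.0015,"grip":-1}]' 20;python3 -c "
from h import *
F=[]
for i in range(6): get_image('wrist');F.append(observe()['contact_force'])
print(np.mean(F,0),observe()['eef_pos'])"
```

```text
t: 10.17
eef_pos: [0.5391, 0.1429, 0.1242]
ee_rot: [2.211, 2.231, 0.0]
contact_force: [0.2, -0.5, -0.6]
gripper_width: 0.0201
grip_force: 20.8
[-0.07172287  0.1891758   0.38651565] [0.5390694  0.1428694  0.12421832]
```

The fingertips now touch the rim at about 1.8 N, so the lower half of the button is inside. I'll release and rise straight up.

```bash
python3 -m jog '[{"rx":0,"ry":0,"rz":0,"x":0,"y":0,"z":0,"grip":-0.3},{"rx":0,"ry":0,"rz":0,"x":0,"y":0,"z":0,"grip":-0.3},{"rx":0,"ry":0,"rz":0,"x":0,"y":0,"z":0.001,"grip":0.2},{"rx":0,"ry":0,"rz":0,"x":0,"y":0,"z":0.003,"grip":0.2},{"rx":0,"ry":0,"rz":0,"x":0,"y":0,"z":0.01,"grip":0.2},{"rx":0,"ry":0,"rz":0,"x":0,"y":0,"z":0.03,"grip":0.2},{"rx":0,"ry":0,"rz":0,"x":0,"y":0,"z":0.06,"grip":0.2},{"rx":0,"ry":0,"rz":0,"x":0,"y":0,"z":0.08,"grip":0.2},{"rx":0,"ry":0,"rz":0,"x":0,"y":0,"z":0.08,"grip":-1},{"rx":0,"ry":0,"rz":0,"x":0,"y":0,"z":0.08,"grip":-1},{"rx":0,"ry":0,"rz":0,"x":0,"y":0,"z":0.08,"grip":-1},{"rx":0,"ry":0,"rz":0,"x":0,"y":0,"z":0.08,"grip":-1}]' 20
cat > head.py <<'E'
from h import *
import sys
o=observe();print(o["t"],o["eef_pos"].round(4),o["contact_force"].round(1),o["gripper_width"])
for n in ["wrist","top"]:
    im=get_image(n);cv2.imwrite(sys.argv[1]+n+".png",im["color"])
    C=cloud(im);z=C[...,2];m=(abs(C[...,0]-.539)<.011)&(abs(C[...,1]-.141)<.04)&(z>.14)&(z<.185)
    q=C[m]
    if len(q)>10: print(n,len(q),np.percentile(q[:,2],[10,50,90]).round(4),cv2.minAreaRect((q[:,:2]*1000).astype(np.float32)))
E
python3 head.py pics/p1
```

```text
t: 11.47
eef_pos: [0.5384, 0.1425, 0.2032]
ee_rot: [-2.211, -2.231, 0.002]
contact_force: [0.2, -0.9, -1.5]
gripper_width: 0.0295
grip_force: 0.0
11.4667 [0.5384 0.1425 0.2032] [ 0.2 -0.9 -1.5] 0.029482104141108637
wrist 3179 [0.1737 0.1772 0.1781] ((537.372802734375, 141.16519165039062), (18.10041046142578, 63.8307991027832), 0.23754142224788666)
```

View pics/p1wrist.png

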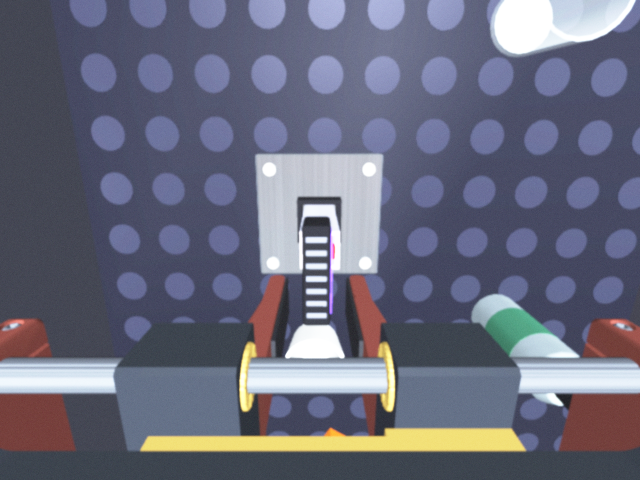

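The lamp stands in the tube with its head centred at (538,141) mm and its top at z=0.1775. The red upper half of the button shows at (333,250). I'll shut the fingers and push down on the head gently.

```bash
python3 -m jog '[{"rx":0,"ry":0,"rz":0,"x":0,"y":-0.0015,"z":0,"grip":-1},{"rx":0,"ry":0,"rz":0,"x":0,"y":-0.0015,"z":0,"grip":-1},{"rx":0,"ry":0,"rz":0,"x":0,"y":-0.0015,"z":0,"grip":-1},{"rx":0,"ry":0,"rz":0,"x":0,"y":-0.0015,"z":-0.01,"grip":-1},{"rx":0,"ry":0,"rz":0,"x":0,"y":-0.0015,"z":-0.018,"grip":-1},{"rx":0,"ry":0,"rz":0,"x":0,"y":-0.0015,"z":-0.022,"grip":-1},{"rx":0,"ry":0,"rz":0,"x":0,"y":-0.0015,"z":-0.024,"grip":-1},{"rx":0,"ry":0,"rz":0,"x":0,"y":-0.0015,"z":-0.026,"grip":-1},{"rx":0,"ry":0,"rz":0,"x":0,"y":-0.0015,"z":-0.028,"grip":-1},{"rx":0,"ry":0,"rz":0,"x":0,"y":-0.0015,"z":-0.03,"grip":-1},{"rx":0,"ry":0,"rz":0,"x":0,"y":-0.0015,"z":-0.032,"grip":-1},{"rx":0,"ry":0,"rz":0,"x":0,"y":-0.0015,"z":-0.032,"grip":-1}]' 20; python3 head.py pics/p2
```

```text
t: 12.57
eef_pos: [0.5391, 0.1414, 0.1721]
ee_rot: [2.211, 2.231, 0.001]
contact_force: [-0.8, 0.1, 2.1]
gripper_width: 0.0005
grip_force: 1.3
12.5667 [0.5391 0.1414 0.1721] [-0.8  0.1  2.1] 0.0005138067395889646
wrist 2164 [0.1608 0.1712 0.178 ] ((538.4926147460938, 141.71682739257812), (18.219480514526367, 63.11164093017578), 1.4858489036560059)
```

```bash
python3 -m jog '[{"rx":0,"ry":0,"rz":0,"x":0,"y":0,"z":-0.001,"grip":-1},{"rx":0,"ry":0,"rz":0,"x":0,"y":0,"z":-0.002,"grip":-1},{"rx":0,"ry":0,"rz":0,"x":0,"y":0,"z":-0.003,"grip":-1},{"rx":0,"ry":0,"rz":0,"x":0,"y":0,"z":-0.004,"grip":-1},{"rx":0,"ry":0,"rz":0,"x":0,"y":0,"z":-0.005,"grip":-1},{"rx":0,"ry":0,"rz":0,"x":0,"y":0,"z":-0.006,"grip":-1},{"rx":0,"ry":0,"rz":0,"x":0,"y":0,"z":-0.007,"grip":-1},{"rx":0,"ry":0,"rz":0,"x":0,"y":0,"z":-0.008,"grip":-1},{"rx":0,"ry":0,"rz":0,"x":0,"y":0,"z":-0.008,"grip":-1}]'
cat > tube.py <<'E'
from h import *
F=[]
for i in range(5):
    im=get_image('wrist');F.append(observe()['contact_force'])
o=observe();print(o["t"],"F",np.mean(F,0).round(2),o["eef_pos"].round(4))
C=cloud(im);z=C[...,2];m=(abs(C[...,0]-.539)<.02)&(C[...,1]>.151)&(C[...,1]<.158)&(z>.09)&(z<.13)
q=C[m];print("rim z",len(q),np.percentile(q[:,2],[50,90,98]).round(4))
E
python3 tube.py
```

```text
t: 13.42
eef_pos: [0.5391, 0.1413, 0.164]
ee_rot: [-2.211, -2.231, -0.0]
contact_force: [0.3, -0.5, 3.2]
gripper_width: 0.0002
grip_force: 1.5
13.6667 F [ 0.66 -0.1   2.89] [0.5391 0.1414 0.1642]
rim z 163 [0.1125 0.118  0.1187]
```

```bash
python3 -m jog '[{"rx":0,"ry":0,"rz":0,"x":0,"y":0,"z":-0.001,"grip":-1},{"rx":0,"ry":0,"rz":0,"x":0,"y":0,"z":-0.002,"grip":-1},{"rx":0,"ry":0,"rz":0,"x":0,"y":0,"z":-0.003,"grip":-1},{"rx":0,"ry":0,"rz":0,"x":0,"y":0,"z":-0.004,"grip":-1},{"rx":0,"ry":0,"rz":0,"x":0,"y":0,"z":-0.005,"grip":-1},{"rx":0,"ry":0,"rz":0,"x":0,"y":0,"z":-0.006,"grip":-1},{"rx":0,"ry":0,"rz":0,"x":0,"y":0,"z":-0.007,"grip":-1},{"rx":0,"ry":0,"rz":0,"x":0,"y":0,"z":-0.008,"grip":-1},{"rx":0,"ry":0,"rz":0,"x":0,"y":0,"z":-0.009,"grip":-1},{"rx":0,"ry":0,"rz":0,"x":0,"y":0,"z":-0.01,"grip":-1},{"rx":0,"ry":0,"rz":0,"x":0,"y":0,"z":-0.011,"grip":-1},{"rx":0,"ry":0,"rz":0,"x":0,"y":0,"z":-0.011,"grip":-1}]'
python3 tube.py
```

```text
t: 14.67
eef_pos: [0.5385, 0.1412, 0.1527]
ee_rot: [-2.211, -2.231, 0.001]
contact_force: [-0.4, 0.4, 1.8]
gripper_width: 0.0005
grip_force: 1.0
14.9167 F [-0.22 -0.08  1.67] [0.5388 0.1413 0.153 ]
rim z 227 [0.1157 0.1205 0.121 ]
```

```bash
python3 -m jog '[{"rx":0,"ry":0,"rz":0,"x":0,"y":0,"z":0.005,"grip":-1},{"rx":0,"ry":0,"rz":0,"x":0,"y":0,"z":0.02,"grip":-1},{"rx":0,"ry":0,"rz":0,"x":0,"y":0,"z":0.05,"grip":-1},{"rx":0,"ry":0,"rz":0,"x":0,"y":-0.03,"z":0.08,"grip":-1},{"rx":0,"ry":0,"rz":0,"x":0.03,"y":-0.06,"z":0.1,"grip":-1},{"rx":0,"ry":0,"rz":0,"x":0.06,"y":-0.08,"z":0.1,"grip":-1},{"rx":0,"ry":0,"rz":0,"x":0.1,"y":-0.08,"z":0.1,"grip":-1},{"rx":0,"ry":0,"rz":0,"x":0.1,"y":-0.08,"z":0.1,"grip":-1},{"rx":0,"ry":0,"rz":0,"x":0.1,"y":-0.08,"z":0.1,"grip":-1},{"rx":0,"ry":0,"rz":0,"x":0.1,"y":-0.08,"z":0.1,"grip":-1}]'
python3 - <<'E'
from h import *
im=get_image("wrist");C=cloud(im);z=C[...,2]
near=(abs(C[...,0]-.541)<.025)&(abs(C[...,1]-.141)<.04)
m=near&(z>.135)&(z<.18);q=C[m];print("head",len(q),np.percentile(q[:,2],[50,90,98]).round(4),cv2.minAreaRect((q[:,:2]*1000).astype(np.float32)))
m=near&(z>.1)&(z<.13);q=C[m];print("rim",len(q),np.percentile(q[:,2],[50,90,98]).round(4),q.max(0))
h=cv2.cvtColor(im["color"],cv2.COLOR_BGR2HSV);red=near&((h[...,0]<8)|(h[...,0]>165))&(h[...,1]>130)&(z>.06)
print("red",red.sum(),C[red].mean(0) if red.any() else "",C[red].max(0) if red.any() else "")
v,u=np.argwhere(near&(z>.1)).mean(0).astype(int);print(u,v);r=50
v=max(v,r);u=min(max(u,r),639-r)
cv2.imwrite("pics/l1.png",cv2.resize(im["color"][v-r:v+r,u-r:u+r],(600,600),interpolation=cv2.INTER_CUBIC))
E
```

```text
t: 15.75
eef_pos: [0.6383, 0.0619, 0.2526]
ee_rot: [-2.209, -2.231, 0.001]
contact_force: [-0.1, 0.9, 0.2]
gripper_width: 0.0006
grip_force: 0.0
head 2985 [0.155  0.1564 0.1569] ((538.6876831054688, 140.77642822265625), (18.890756607055664, 63.88298416137695), 0.7139391303062439)
rim 678 [0.1221 0.128  0.1293] [0.55589444 0.16926402 0.12997988]
red 38 [0.55513478 0.14059917 0.10608368] [0.55589444 0.14401839 0.11019388]
190 133
```

View pics/l1.png

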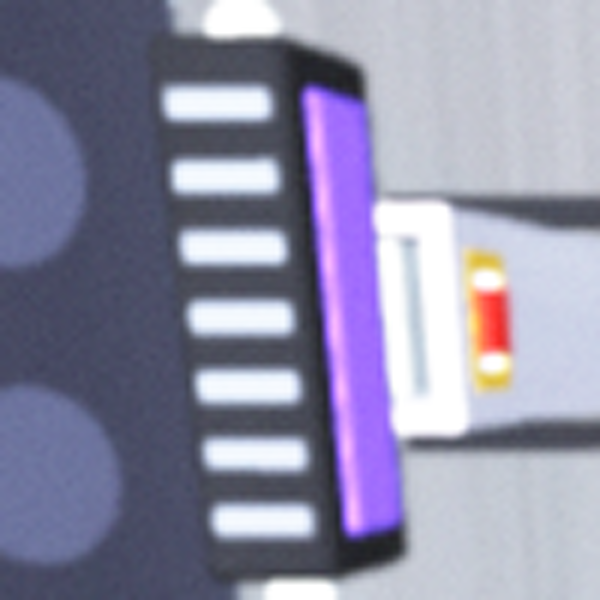

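The red button sits in the yellow window at crop position (490,320). It stands proud of the tube's outer wall (x = 0.555 against 0.5535). The head top is 32 mm above the rim, the tube has sprung back and the gripper is clear, so I'm handing in.

```bash
python3 -c "
from h import *
print(order.close_job())"
```

```text
the job is handed in; nothing more can be done
None
```

The lamp is locked in the stand's tube with its button out through the window, the gripper is clear of it, and the job is handed in; the hand-in call returned no verdict, so "locked" is my camera reading.

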